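Route the counter oil dispenser to the bottle with the funnel

TASK

Pushing with a fingertip, swing the red selector arm of the oil dispenser until it points squarely at the brass spout above the bottle with the light-blue funnel; only then push the yellow valve lever round until it is fully open, in line with its pipe. Grasp and lift nothing, and leave the bottles, cans and everything else on the counter standing where they are.

Things in the scene. Friction and masses are not known exactly. Their poses are not given: they have to be found in the camera images.
- selector (a joint): Angle of the red arm (rad). 0 = parked, pointing from point valve_axis through point selector_axis and on, away from the valve; positive = counterclockwise seen from above; stops at -2.1 and 2.1. Starts between -0.3 and 0.3. The four spouts lie at -1.75, -0.95, 0.95 and 1.75. Stiff (0.12 N m, about 1.5 N at 85 mm out); stays where it is left, no springs or detents.
- selector_axis (a point): On the upright axis of the red arm, half-way up it, 177 mm above the counter. The arm is a level bar, 14 mm wide, 16 mm tall (underside 169, top 185 mm above the counter), reaching 125 mm out (last 13 mm narrower); hub radius 17 mm. Below it lie the four brass spout pipes, tops at 150 mm. Within 130 mm of the axis nothing but the arm is higher than 150 mm, save the hub and its head (radius 34 mm).
- selector_tip (a point): The outer end of the red selector arm, 125 mm from its axis, half-way up the arm; it turns with the arm. When the arm points squarely at a spout this point is directly over that spout's down-turned mouth.
- valve (a joint): Angle of the yellow valve lever (rad). 0 = shut, lever square across the pipe; grows clockwise seen from above; stop at 1.57 = fully open, lever in line with the pipe and pointing away from the red selector. It starts between 0 and 0.15. Stiff (0.15 N m, about 2 N at 80 mm out): it stays where it is left, without springs.
- valve_axis (a point): Point on the upright axis of the yellow valve lever, half-way up the lever, 138 mm above the counter, 190 mm from the selector axis. The lever is a horizontal bar, 18 mm wide and 14 mm tall (underside 131 mm, top 145 mm above the counter), that runs 110 mm out from this axis over a steel pipe whose top is 110 mm (valve body 118 mm) above the counter.
- valve_tip (a point): The outer end of the yellow lever, 110 mm from its axis, half-way up; it turns with the lever.
- funnel_bottle: Small amber glass bottle, 64 mm wide, with a light-blue funnel (80 mm across, top at 116 mm above the counter) set in its neck; loose, about 0.35 kg. It stands on the counter under one of the four brass spouts, centred within 3 mm below the spout's mouth, which is 125 mm out from the selector axis. Origin: centre of its underside, z up.
- red_can: Can with a red label, 56 mm wide, 95 mm tall, loose, under another spout; leave it. Origin: centre of its underside.
- white_bottle: White closed bottle with a blue label, 56 mm wide, 105 mm tall, loose, under another spout; leave it. Origin: centre of its underside.
- green_jar: Green glass jar with a black lid, 56 mm wide, 85 mm tall, loose, under another spout; leave it. Origin: centre of its underside.
- grey_can: Can with a yellow label, 66 mm wide, 120 mm tall, loose, on the counter beside the dispenser; leave it. Origin: centre of its underside.
- fitting_a: Brass hose fitting standing upright, 45 mm tall, 35 mm wide; leave it. Origin: centre of its underside.
- fitting_b: Brass hose fitting standing upright, 60 mm tall, 41 mm wide; leave it. Origin: centre of its underside.
- wrench: Steel wrench lying on the counter, 170 mm long along its x axis; leave it. Origin: on its underside.
Things that resemble listed ones, but are neither listed nor needed, are in the scene too. Leave any purple look-alike of the funnel_bottle alone.

How it is judged:
By the outcome, as a careful person would: the job done as asked, in the order asked, and still so for the second after the job is handed in, with the robot touching nothing.
It also fails if it takes over 64 s, if anything falls off the work surface, if the arm or the gripper's body presses on something with over 40 N, if the wrist force passes 120 N, or if a joint passes its speed limit or range.

ROBOT

A 6-joint arm with a two-finger parallel gripper is mounted at the origin on the work surface. World frame = base frame: x ahead of the robot, y to its left, z up, the work surface at z = 0. Lengths are in m, angles in rad, forces in N, time in s.
With the tool pointing down it reaches from about 0.375 to 0.9 m from the base axis. Payload 3.1 kg.
Tool frame: the origin (TCP) lies at the very end of the fingers, on their centre line; the grasp point (between the pads) lies 19 mm behind it; y points along the fingers, z is the direction in which the jaws open and shut, and the axes are right-handed (so a half turn about y gives the same grasp; the last joint's range is limited). The gripper opens to 85 mm and grips with 20 to 120 N. Pads are 22 mm wide; open, the fingers measure 114 mm over their backs; the gripper's body (76 mm by 85 mm) begins 54 mm behind the grasp point. The pads swing forward as they close: fully open they stand 13 mm farther back than shut.
Start: joints at [0.968, 0.527, 1.433, -0, 1.181, -0.178], TCP at [0.258, 0.569, 0.206] pointing down, gripper open.
Joint ranges: [-3.08, 3.08], [-0.75, 2.2], [0.22, 2.44], [-1.43, 4.57], [0, 2.65], [-2.85, 2.85]. Speed limits (rad/s): [2.79, 2.79, 3.14, 3.14, 3.14, 3.14].

INTERFACE

Orientations are given as a unit quaternion [w, x, y, z].
In Python, from bench import observe, grab_frame, sign_off, outline_of gives the robot as it stands.
- The arm moves only by the shell command python3 -m inch 'ROWS' [FORCE]. ROWS is JSON, a list of rows, each a list of 5 numbers: the shift along the world's x, y, z in cm, then the turn about the world's z in degrees, then the closure, from 0 (fully open) to 1 (shut). In form: [[dx, dy, dz, twist, hand], ...]. A call has 1 to 5 rows; each row shifts and turns the commanded pose from where the row before left it; what a row does not reach is not made up. A row lasts 1/8 s, in which the tool goes at most 62.5 mm and 10.7 degrees, less where a joint would pass 70% of its speed; a pose out of reach is approached as far as the arm can. A call with a gripper value outside its range is refused whole. The fingers move at their own pace and stop on an object; FORCE is the grip in N (left out, the last holds). Time passes only in rows, so rows that do not move let the fingers close. It gives the time, the measured TCP pose, the force and the opening at its end, in the units of the state.
- observe(): the state, without advancing time (a new reading comes with each control period).
- grab_frame(name): name is "scene" or "top" or "wrist"; returns a dict with "pixels" (400x640x3 uint8, red, green, blue), "fx", "fy", "cx", "cy" (pixels), "R" (3x3) and "t" (3): a world point X has camera coordinates R X + t. Camera axes: x right, y down, z forward; pixel columns grow to the right and rows downward; lengths in m; the calibration is good to about 2 mm. The wrist camera is an equidistant fisheye: a pixel r from the principal point sees the ray r / f radians off the axis. A picture is of the moment at which its call begins. There is no depth.
- sign_off(): hands the job in, once; it reports no verdict.
Trained networks look in a picture, given as the dict that the camera call returned (one of the last four; its "shot" number tells which), for a name from the list of things; names that differ only in an ending like _2 or _b are one class to them, and where a whole thing is asked for, a point or a joint stands for the part that bears it (a point fixed in the world has none). Each returns a list of dicts, best first, with "confidence" (0 to 1); they miss things now and then, are a little off and sometimes report something else, mostly with a low value. They report only what shows in the picture. A call takes as long as a camera call. They do not tell look-alikes from the thing itself.
- outline_of(picture, target): "region" (400x640 bool, what is visible of it) and "rect" ([left, top, right, bottom] in pixels, round what is visible of it).
The state is a dict: "t": time; "joint_positions": joint angles; "qd": joint speeds; "joint_torque": joint torques, N m; "tool_pos": TCP position; "eef_rot": TCP orientation; "contact_force": force on the tool from outside, world axes, zero at the start; "wrist_torque": the same for the moment, N m; "finger_gap": finger opening in m.
Only numpy, scipy, OpenCV 4.12 (cv2) and the standard library are available. Lean on these libraries where they do the work, as an engineer would, in place of code of your own. Each camera call takes 0.05 s, during which the arm holds its last target.

## Working session

There is one attempt and no reset: what is moved stays moved. The work goes in short steps, Python scripts to look and compute and a shell command to move; the robot and the scene stay as the last step left them, time stands still between calls to the robot, and variables do not carry over. Pictures are saved under pics/ and viewed, and the job is handed in when it is done.

```bash
mkdir -p pics; ls; cat > h.py <<'E'
import numpy as np, cv2
from bench import observe, grab_frame, sign_off, outline_of
def save(p,name,crop=None,s=1):
    im=cv2.cvtColor(p["pixels"],cv2.COLOR_RGB2BGR)
    if crop: l,t,r,b=crop; im=im[t:b,l:r]
    if s!=1: im=cv2.resize(im,None,fx=s,fy=s,interpolation=cv2.INTER_CUBIC)
    cv2.imwrite("pics/"+name,im)
def toplane(p,u,v,z):
    d=np.array([(u-p["cx"])/p["fx"],(v-p["cy"])/p["fy"],1.0]); R=np.array(p["R"]);t=np.array(p["t"])
    c=-R.T@t; w=R.T@d; return c+w*(z-c[2])/w[2]
def proj(p,X):
    q=np.array(p["R"])@np.array(X)+np.array(p["t"]); return p["fx"]*q[0]/q[2]+p["cx"],p["fy"]*q[1]/q[2]+p["cy"]
E
python3 - <<'E'
from h import *
import pickle
a=grab_frame("top");b=grab_frame("scene")
save(a,"top0.png");save(b,"scene0.png")
pickle.dump((a,b),open("p0.pkl","wb"))
for n,p in(("top",a),("scene",b)):
    print(n,p["fx"],p["cx"],p["cy"],-np.array(p["R"]).T@np.array(p["t"]))
    for k in["selector","valve","funnel_bottle","red_can","white_bottle","green_jar","grey_can"]:
        for o in outline_of(p,k):
            ys,xs=np.nonzero(o["region"]); print(k,round(o["confidence"],2),o["rect"],xs.mean().round(1),ys.mean().round(1))
print(observe())
E
```

```text
pics
top 375.78431448229486 323.65753315390685 203.02013037916024 [0.41373596 0.01353247 1.18245972]
selector 0.58 [340.4, 190.2, 392.3, 204.5] 363.3 195.7
valve 0.87 [266.5, 188.8, 283.8, 234.0] 275.9 211.2
funnel_bottle 0.97 [398.2, 158.1, 430.6, 191.9] 411.5 174.3
funnel_bottle 0.84 [401.3, 206.2, 435.3, 232.7] 417.6 220.4
funnel_bottle 0.73 [360.1, 153.2, 385.5, 186.4] 372.3 167.9
red_can 0.62 [355.9, 227.1, 379.9, 248.2] 366.2 237.2
white_bottle 0.51 [324.3, 232.8, 346.4, 250.3] 334.3 243.8
green_jar 0.69 [437.9, 202.5, 472.8, 225.6] 457.6 214.7
green_jar 0.61 [326.7, 153.8, 347.2, 174.4] 336.1 165.0
green_jar 0.44 [269.5, 191.2, 284.6, 234.4] 275.7 211.3
grey_can 0.94 [437.1, 203.1, 472.5, 226.9] 457.2 214.9
grey_can 0.5 [329.3, 154.1, 347.7, 174.4] 337.5 164.2
scene 444.115203214563 316.9230951387573 200.70920329449274 [1.07666496 0.63438857 0.94765172]
selector 0.85 [265.9, 148.9, 302.4, 182.7] 285.8 166.5
selector 0.41 [422.2, 338.2, 494.2, 375.7] 459.7 354.7
valve 0.68 [333.7, 212.4, 380.0, 235.0] 356.1 221.8
valve 0.62 [268.2, 149.0, 299.2, 181.1] 286.8 167.4
funnel_bottle
[... 535 characters left out ...]
7, 258.4, 163.9] 242.7 141.1
{'t': 0.8, 'joint_positions': array([ 9.67473983e-01,  5.27445621e-01,  1.43268340e+00, -2.26181231e-05,
        1.18139081e+00, -1.78502037e-01]), 'qd': array([-0.00032476, -0.00156041, -0.00105923,  0.00079359,  0.001393  ,
       -0.00059948]), 'joint_torque': array([-6.74759249e-04, -4.42260075e+01, -1.78414053e+01, -2.47945454e-04,
        8.93852484e-04,  2.15304971e-05]), 'tool_pos': array([0.2575741 , 0.56944759, 0.20584914]), 'eef_rot': array([ 0.69123664, -0.69119467,  0.14905016, -0.14908346]), 'contact_force': array([ 0.08090479, -0.14344568, -0.21350969]), 'wrist_torque': array([0.05326188, 0.00874459, 0.00183526]), 'finger_gap': 0.08582274606671374}
```

```bash
python3 - <<'E'
from h import *
import pickle
a,b=pickle.load(open("p0.pkl","rb"))
save(a,"top0c.png",(250,130,490,270),3.3);save(b,"scene0c.png",(200,110,400,260),4)
E
```

```text
(no output)
```

View pics/top0.png

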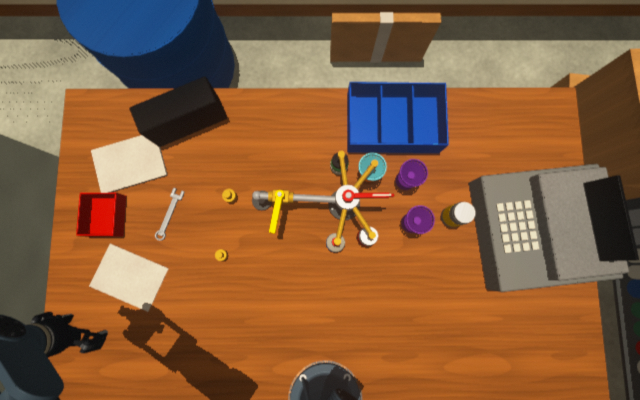

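View pics/top0c.png

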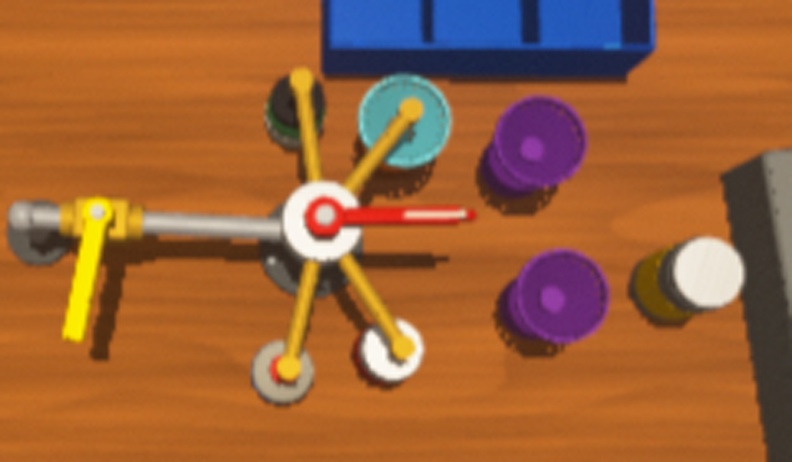

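View pics/scene0c.png

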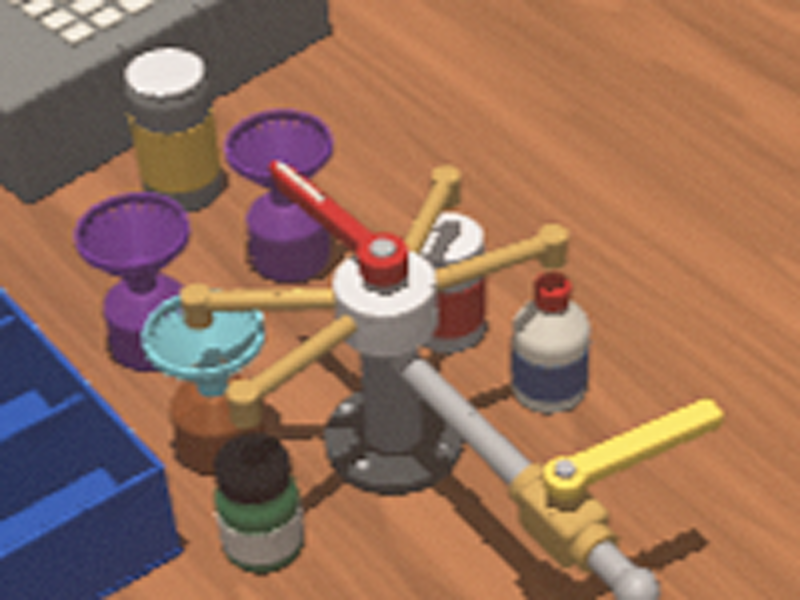

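The top view has +x up and +y left. The red arm points right (hub 348,196, tip about 391,195). Candidates for the funnel bottle:
- light-blue funnel at (372,167), under the spout with its mouth near (374,162)
- purple look-alikes at (412,174) and (418,220)

I choose the light-blue one, which both close crops confirm. It is at +0.95 (counterclockwise). Next I compute the geometry.

```bash
python3 - <<'E'
from h import *
import pickle
a,b=pickle.load(open("p0.pkl","rb"))
c=lambda x,y:(250+x/3.3-.35,130+y/3.3-.35)
d=lambda x,y:(200+x/4-.375,110+y/4-.375)
T=lambda n,x,y,z:print("top",n,toplane(a,*c(x,y),z).round(4))
S=lambda n,x,y,z:print("sce",n,toplane(b,*d(x,y),z).round(4))
T("selaxis",325,215,.19);S("selaxis",383,247,.19)
T("seltip",474,215,.185);S("seltip",276,165,.185)
T("valveax",97,212,.147);S("valveax",566,470,.147)
T("valvetip",73,337,.145);S("valvetip",713,408,.145)
for n,x,y in(("f",411,108),("g",301,77),("r",288,368),("w",403,346)):T("mouth "+n,x,y,.15)
for n,x,y in(("f",197,297),("g",243,395),("r",446,177),("w",553,238)):S("mouth "+n,x,y,.15)
T("funnel",405,120,.116);S("funnel",204,337,.116)
T("purpA",540,143,.116);T("purpB",555,297,.116);T("grey",708,272,.12)
T("bluebin",325,80,.0)
E
```

```text
top selaxis [ 0.579  -0.0642  0.19  ]
sce selaxis [ 0.5803 -0.0622  0.19  ]
top seltip [ 0.5793 -0.1864  0.185 ]
sce seltip [ 0.5813 -0.1801  0.185 ]
top valveax [0.5897 0.1254 0.147 ]
sce valveax [0.5913 0.1275 0.147 ]
top valvetip [0.4843 0.1445 0.145 ]
sce valvetip [0.4867 0.1469 0.145 ]
top mouth f [ 0.6781 -0.1424  0.15  ]
top mouth g [ 0.7058 -0.0486  0.15  ]
top mouth r [ 0.4572 -0.0345  0.15  ]
top mouth w [ 0.4748 -0.1305  0.15  ]
sce mouth f [ 0.6775 -0.139   0.15  ]
sce mouth g [ 0.705 -0.046  0.15 ]
sce mouth r [ 0.475  -0.1288  0.15  ]
sce mouth w [ 0.4606 -0.0316  0.15  ]
top funnel [ 0.676 -0.142  0.116]
sce funnel [ 0.6786 -0.1362  0.116 ]
top purpA [ 0.6548 -0.2607  0.116 ]
top purpB [ 0.5184 -0.2681  0.116 ]
top grey [ 0.539  -0.4009  0.12  ]
top bluebin [ 0.7451 -0.0812  0.    ]
```

```bash
python3 -m inch '[[0,0,3,0,1],[0,-2,3,-4,1],[2,-4.8,0.5,-4,1],[2,-4.8,0,-5,1],[2,-4.8,0,-5,1]]'; python3 -m inch '[[2,-4.8,0,-5,1],[2,-4.8,0,-5,1],[2,-4.8,0,-5,1],[2,-4.8,0,-5,1],[2,-4.8,0,-5,1]]'; python3 -m inch '[[2,-4.8,0,-5,1],[2,-4.8,0,-5,1],[2,-4.8,0,-5,1],[2,-4.8,0,-5,1],[2,-4.8,0,-4,1]]'
```

```text
t: 1.42
tool_pos: [0.318, 0.4042, 0.2712]
eef_rot: [0.659, -0.659, 0.256, -0.256]
contact_force: [0.2, 0.2, -0.1]
finger_gap: -0.0
t: 2.05
tool_pos: [0.4181, 0.1639, 0.2712]
eef_rot: [0.588, -0.588, 0.393, -0.393]
contact_force: [0.2, 0.3, -0.2]
finger_gap: -0.0002
t: 2.68
tool_pos: [0.5181, -0.0763, 0.271]
eef_rot: [-0.494, 0.493, -0.506, 0.507]
contact_force: [0.2, 0.1, -0.1]
finger_gap: 0.0001
```

```bash
python3 -m inch '[[0.6,-3.9,0,1,1],[0.6,-3.8,0,0,1],[0,0,-4,0,1],[0,0,-4,0,1],[0,0,-2.9,0,1]]'; python3 - <<'E'
from h import *
p=grab_frame("top");save(p,"t1.png",(300,120,480,260),4)
q=grab_frame("scene");save(q,"s1.png",(200,80,400,230),4)
print(observe()["tool_pos"],observe()["contact_force"])
E
```

```text
t: 3.3
tool_pos: [0.5289, -0.1515, 0.1603]
eef_rot: [0.498, -0.499, 0.502, -0.501]
contact_force: [1.1, -0.3, 0.6]
finger_gap: -0.0001
[ 0.527103   -0.15045938  0.15878381] [-0.65243516 -0.35991063  0.92506665]
```

View pics/s1.png

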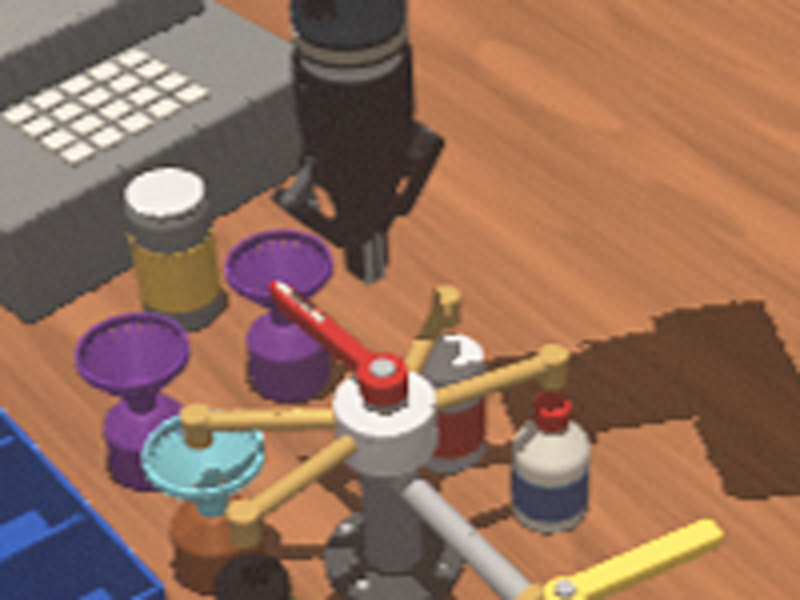

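View pics/t1.png

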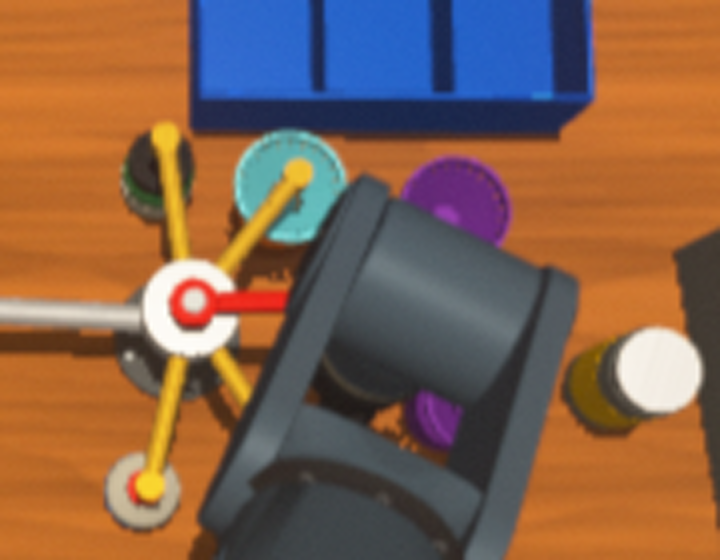

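```bash
python3 - <<'E'
import numpy as np
S=np.array([.5797,-.0632]);r=.088
for d in(.0215,.018):
  for th in np.linspace(-1.566,-.676,10):
    C=S+r*np.array([np.cos(th),np.sin(th)])+d*np.array([np.sin(th),-np.cos(th)])
    print(d,th.round(3),(C*100).round(2),np.degrees(th+np.pi/2).round(1))
E
python3 -m inch '[[1,0,0.3,0,1],[1,0,0,0,1],[0.5,0,0,0,1],[0.5,0,0,0,1]]'
```

```text
0.0215 -1.566 [ 55.86 -15.13] 0.3
0.0215 -1.467 [ 56.74 -15.3 ] 5.9
0.0215 -1.368 [ 57.63 -15.37] 11.6
0.0215 -1.269 [ 58.53 -15.36] 17.3
0.0215 -1.17 [ 59.42 -15.26] 22.9
0.0215 -1.072 [ 60.3  -15.08] 28.6
0.0215 -0.973 [ 61.15 -14.8 ] 34.3
0.0215 -0.874 [ 61.97 -14.45] 39.9
0.0215 -0.775 [ 62.75 -14.01] 45.6
0.0215 -0.676 [ 63.49 -13.5 ] 51.3
0.018 -1.566 [ 56.21 -15.13] 0.3
0.018 -1.467 [ 57.09 -15.26] 5.9
0.018 -1.368 [ 57.98 -15.3 ] 11.6
0.018 -1.269 [ 58.86 -15.26] 17.3
0.018 -1.17 [ 59.74 -15.13] 22.9
0.018 -1.072 [ 60.6  -14.91] 28.6
0.018 -0.973 [ 61.44 -14.61] 34.3
0.018 -0.874 [ 62.24 -14.22] 39.9
0.018 -0.775 [ 63.   -13.76] 45.6
0.018 -0.676 [ 63.71 -13.23] 51.3
t: 3.9
tool_pos: [0.5603, -0.1516, 0.1655]
eef_rot: [-0.499, 0.498, -0.501, 0.502]
contact_force: [0.1, 0.6, 0.1]
finger_gap: -0.0001
```

```bash
python3 -m inch '[[0.5,0,-0.2,2,1],[0.4,-0.1,0,3,1],[0.45,0,0,3,1],[0.45,0,0,3,1]]';  python3 -m inch '[[0.45,0,0,3,1],[0.45,0.05,0,3,1],[0.45,0.05,0,3,1],[0.45,0.1,0,3,1],[0.4,0.1,0,3,1]]'
```

```text
t: 4.4
tool_pos: [0.5776, -0.1525, 0.1626]
eef_rot: [-0.545, 0.545, -0.451, 0.45]
contact_force: [-0.1, -0.0, 0.0]
finger_gap: -0.0002
t: 5.03
tool_pos: [0.5996, -0.1495, 0.1625]
eef_rot: [-0.599, 0.599, -0.376, 0.375]
contact_force: [0.3, -0.2, -0.7]
finger_gap: -0.0002
```

```bash
python3 - <<'E'
from h import *
q=grab_frame("scene");save(q,"s2.png",(200,80,400,230),4)
print(observe()["tool_pos"],observe()["contact_force"],observe()["wrist_torque"])
E
```

```text
[ 0.60020859 -0.14939939  0.16257284] [ 0.39894244 -0.01188714 -0.37216144] [-0.02272095 -0.01358884 -0.02263846]
```

View pics/s2.png

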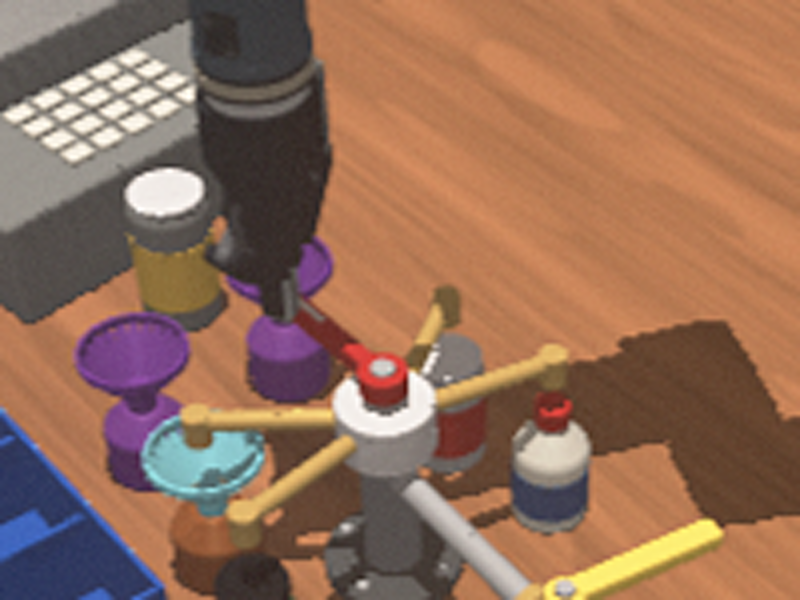

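```bash
python3 - <<'E'
from h import *
q=grab_frame("scene")
im=q["pixels"][...,::-1].copy()
im=cv2.resize(im[80:230,200:400],None,fx=4,fy=4,interpolation=cv2.INTER_CUBIC)
S=np.array([.5797,-.0632])
def P(X): u,v=proj(q,X); return int((u-200)*4+1.5),int((v-80)*4+1.5)
for th,c in((-1.566,(255,0,0)),(-1.35,(0,255,0)),(-1.17,(0,255,255))):
  cv2.line(im,P([*S,.185]),P([*(S+.125*np.array([np.cos(th),np.sin(th)])),.185]),c,1)
cv2.circle(im,P(observe()["tool_pos"]),4,(255,255,255),1)
cv2.imwrite("pics/s3.png",im)
E
```

```text
(no output)
```

View pics/s3.png

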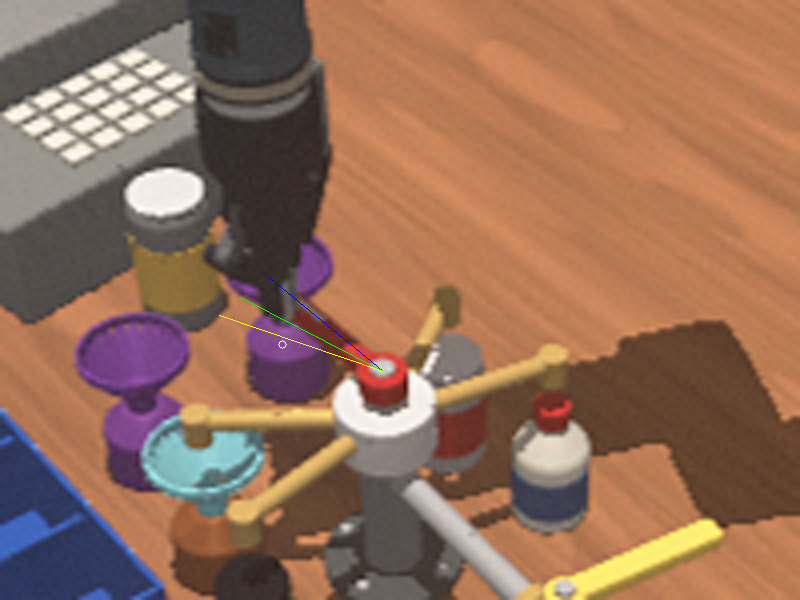

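```bash
python3 - <<'E'
from h import *
q=grab_frame("scene")
o=observe();print(o["tool_pos"],o["eef_rot"],o["finger_gap"],o["joint_positions"])
for X in([.527,-.150,.159],[.600,-.149,.1626]):
  for dz in(0,.02,.04):
    u,v=proj(q,np.array(X)+[0,0,dz]);print(dz,(u-200)*4+1.5,(v-80)*4+1.5)
save(q,"s4.png",(240,110,300,180),10)
w=grab_frame("wrist");save(w,"w4.png")
E
```

```text
[ 0.59956952 -0.14943146  0.162585  ] [-0.59854023  0.59859204 -0.37659032  0.3763202 ] -0.00013913003217771782 [-4.24862210e-01  5.67785495e-01  1.49347655e+00 -2.33414206e-05
  1.08071904e+00 -8.72809012e-01]
0 368.3344150407145 303.10391436992677
0.02 366.8645268295445 280.510062527743
0.04 365.35985813087177 257.3815950762462
0 282.8632029754783 344.64812104493444
0.02 280.31995155255163 321.877692944063
0.04 277.71469685917714 298.5521325432477
```

View pics/s4.png

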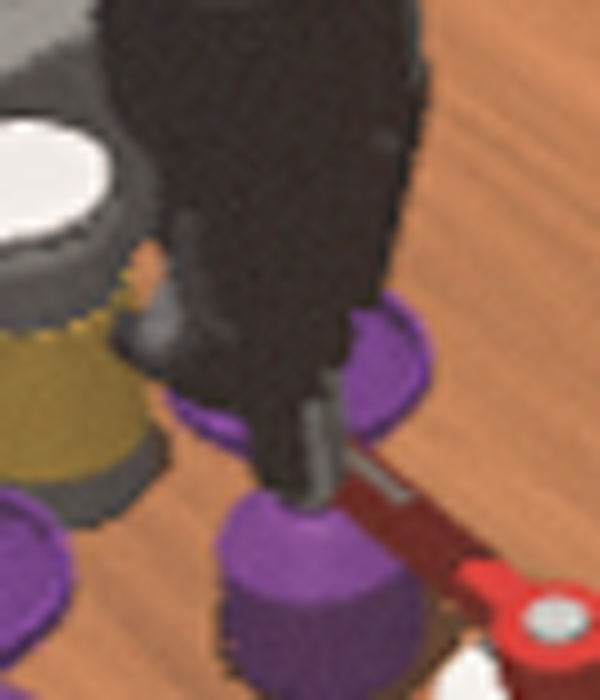

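View pics/w4.png

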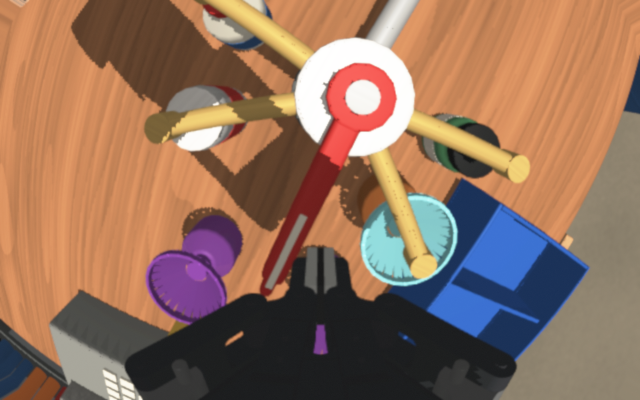

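The fingertip passed just above the red arm without touching it. In the scene view the fingers end about 20 mm above the reported TCP. I'll go back the way I came, raised, and re-measure the tip height beside the arm.

```bash
python3 -m inch '[[0,0,2,0,1],[-2.5,-0.1,0,-9,1],[-2.5,-0.1,0,-9,1],[-1.5,0,0,-8,1],[0,0,-2,0,1]]'; python3 -m inch '[[0,0,-1,0,1],[0,0,0,0,1]]'; python3 - <<'E'
from h import *
q=grab_frame("scene")
save(q,"s5.png",(240,90,340,165),8)
X=observe()["tool_pos"];print(X)
for dz in(0,.01,.02,.03):
    u,v=proj(q,X+[0,0,dz]);print(dz,(u-240)*8+3.5,(v-90)*8+3.5)
E
```

```text
t: 5.85
tool_pos: [0.5343, -0.152, 0.1641]
eef_rot: [-0.498, 0.498, -0.501, 0.503]
contact_force: [0.6, -0.5, -0.2]
finger_gap: -0.0
t: 6.1
tool_pos: [0.534, -0.1513, 0.152]
eef_rot: [0.498, -0.499, 0.502, -0.501]
contact_force: [-0.6, 0.2, 0.4]
finger_gap: -0.0001
[ 0.53458879 -0.151573    0.1525761 ]
0 397.99177220851425 547.8839287410915
0.01 396.4216184009788 525.5821888747257
0.02 394.83313648485273 503.02012501458466
0.03 393.22600366535517 480.1931523325961
```

View pics/s5.png

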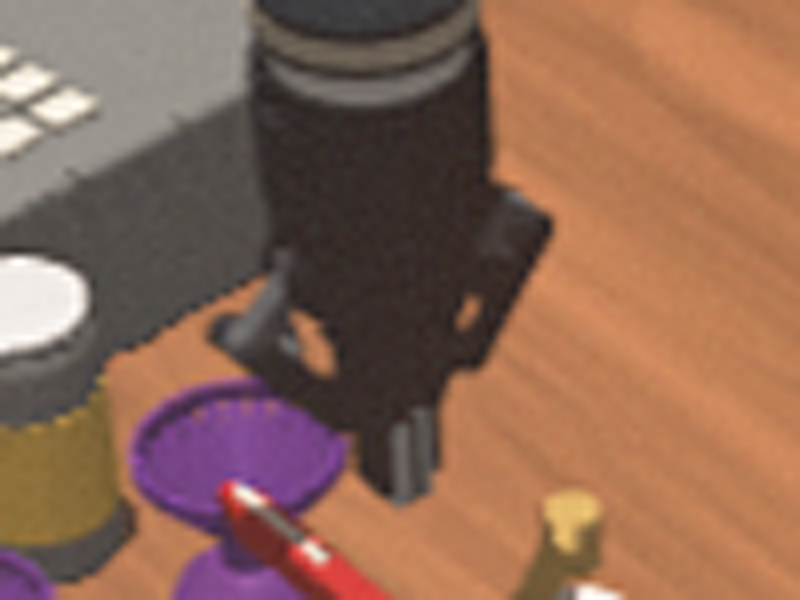

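```bash
python3 -m inch '[[0,0,-1.2,0,1],[1,0,0,0,1],[1,0,0,0,1],[0.5,0,0,0,1],[0.5,0,0,1,1]]';python3 -m inch '[[0.5,0,0,1,1],[0.5,0,0,3,1],[0.5,0,0,3,1]]'; python3 - <<'E'
from h import *
q=grab_frame("scene")
save(q,"s6.png",(230,90,330,165),8)
o=observe();print(o["tool_pos"],o["contact_force"],o["wrist_torque"])
E
```

```text
t: 6.78
tool_pos: [0.5644, -0.1517, 0.1408]
eef_rot: [-0.503, 0.504, -0.497, 0.497]
contact_force: [-1.5, -1.4, 0.4]
finger_gap: -0.0002
t: 7.15
tool_pos: [0.5796, -0.1519, 0.1408]
eef_rot: [-0.533, 0.533, -0.465, 0.465]
contact_force: [-0.8, -1.7, -0.1]
finger_gap: 0.0002
[ 0.58035863 -0.15189967  0.14085553] [-0.03743552 -0.88206438 -0.26863026] [-0.12270541  0.15121803 -0.0055806 ]
```

View pics/s6.png

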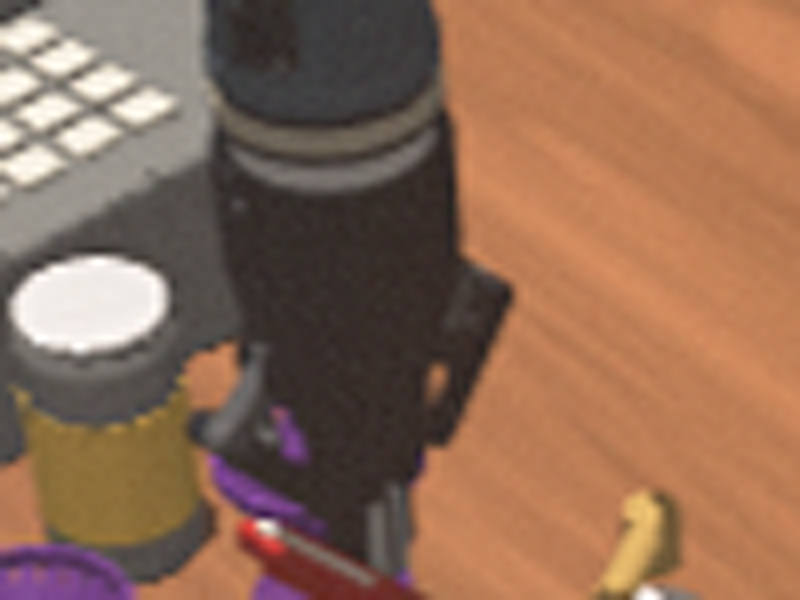

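```bash
python3 - <<'E'
from h import *
q=grab_frame("scene")
X=toplane(q,230+240/8-.44,90+525/8-.44,.185)[:2];S=np.array([.5797,-.0632])
th=np.arctan2(*(X-S)[::-1]);print(X,np.linalg.norm(X-S),th,th+1.6277)
C=np.array([.5803,-.1519])-S; print("r",C@[np.cos(th),np.sin(th)],"d",C@[np.sin(th),-np.cos(th)])
d=C@[np.sin(th),-np.cos(th)];r=.088
for t in np.linspace(th,-.676,9):
    c=S+r*np.array([np.cos(t),np.sin(t)])+d*np.array([np.sin(t),-np.cos(t)]);print(t.round(3),(c*100).round(2),np.degrees(t+np.pi/2).round(1))
E
```

```text
[ 0.61046756 -0.18088924] 0.12164456762785397 -1.31508880746767 0.31261119253232983
r 0.085967640681364 d 0.02185439900065633
-1.315 [ 58.08 -15.39] 14.7
-1.235 [ 58.8  -15.35] 19.2
-1.155 [ 59.52 -15.25] 23.8
-1.075 [ 60.23 -15.1 ] 28.4
-0.996 [ 60.92 -14.89] 33.0
-0.916 [ 61.6  -14.63] 37.5
-0.836 [ 62.25 -14.31] 42.1
-0.756 [ 62.87 -13.95] 46.7
-0.676 [ 63.47 -13.53] 51.3
```

```bash
python3 -m inch '[[0.4,0,0,6,1],[0.4,0,0,5,1],[0.4,0.05,0,4,1],[0.4,0.05,0,4,1],[0.35,0.1,0,3,1]]';python3 -m inch '[[0.35,0.1,0,3,1],[0.35,0.1,0,3,1],[0.35,0.15,0,2,1],[0.35,0.15,0,2,1],[0.3,0.15,0,2,1]]'; python3 - <<'E'
from h import *
q=grab_frame("scene")
save(q,"s7.png",(210,90,310,165),8)
o=observe();print(o["tool_pos"],o["contact_force"],o["wrist_torque"])
t=grab_frame("top");save(t,"t7.png",(320,140,420,215),8)
w=grab_frame("wrist");save(w,"w7.png")
E
```

```text
t: 7.88
tool_pos: [0.5991, -0.1499, 0.1408]
eef_rot: [-0.611, 0.612, -0.355, 0.355]
contact_force: [-0.8, -1.9, -0.9]
finger_gap: 0.0001
t: 8.5
tool_pos: [0.6164, -0.1431, 0.1408]
eef_rot: [-0.645, 0.645, -0.289, 0.289]
contact_force: [-0.3, -1.5, 0.5]
finger_gap: -0.0001
[ 0.6167351  -0.14283804  0.140886  ] [-0.02545847 -1.08263734 -0.72226643] [-0.1928947   0.03636731 -0.00812266]
```

View pics/s7.png

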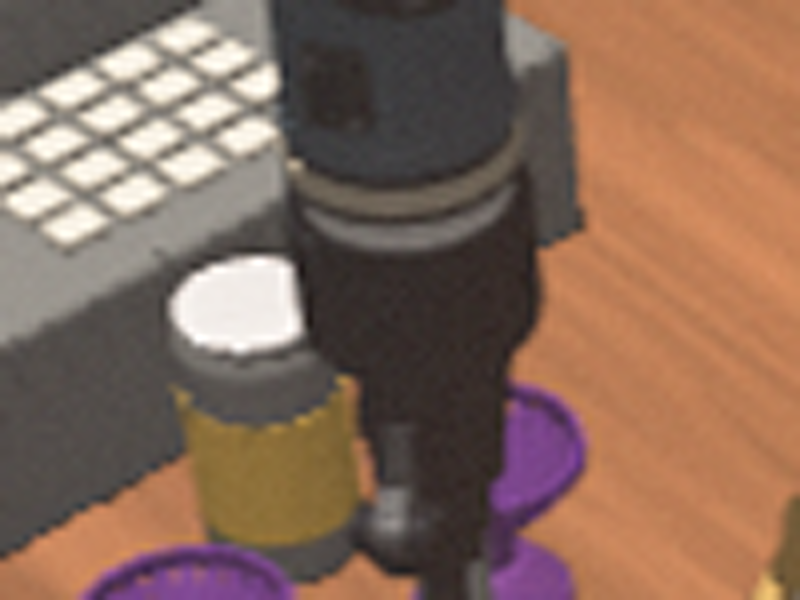

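View pics/w7.png

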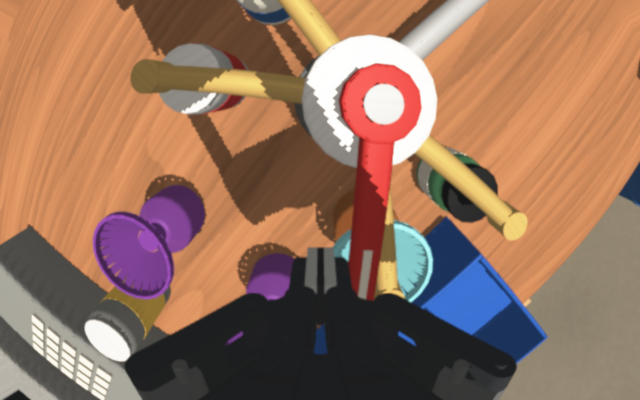

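View pics/t7.png

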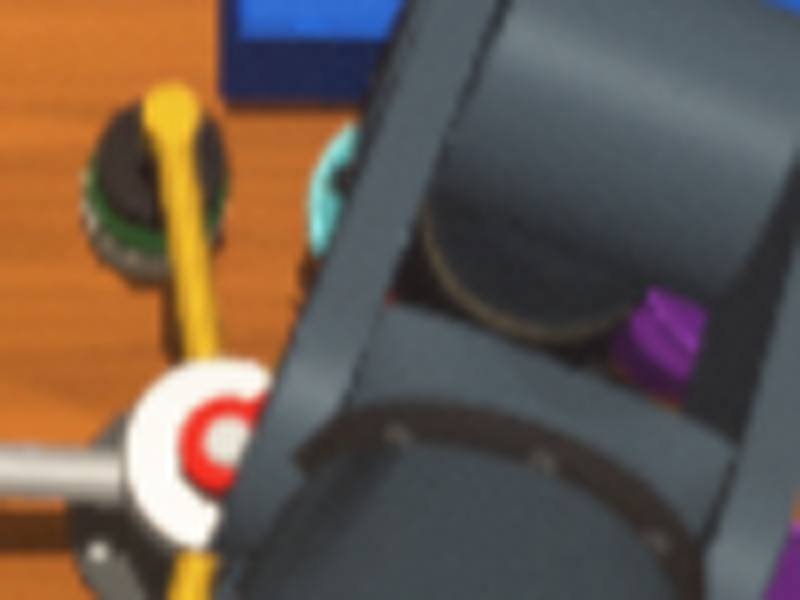

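```bash
python3 - <<'E'
from h import *
q=grab_frame("scene")
im=cv2.resize(q["pixels"][130:205,220:320,::-1],None,fx=8,fy=8,interpolation=cv2.INTER_CUBIC)
S=np.array([.5797,-.0632])
def P(X): u,v=proj(q,X); return int((u-220)*8+3.5),int((v-130)*8+3.5)
for th,c in((-.676,(0,255,0)),(-.8,(0,255,255))):
  cv2.line(im,P([*S,.185]),P([*(S+.125*np.array([np.cos(th),np.sin(th)])),.185]),c,1)
cv2.imwrite("pics/s8.png",im)
E
```

```text
(no output)
```

View pics/s8.png

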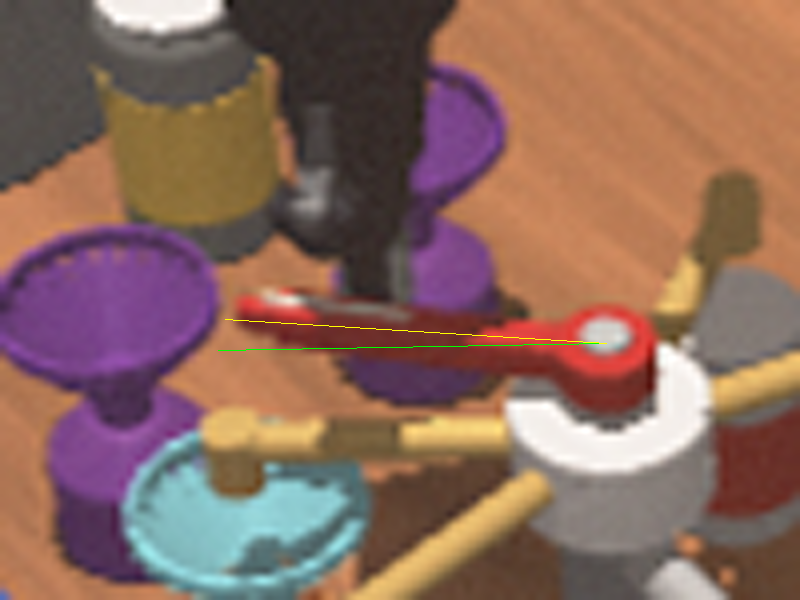

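```bash
python3 -m inch '[[0.35,0.2,0,3,1],[0.35,0.2,0,2,1],[0.35,0.2,0,2,1],[0.2,0.15,0,2,1],[0,0,0,0,1]]'; python3 - <<'E'
from h import *
q=grab_frame("scene")
im=cv2.resize(q["pixels"][130:205,220:320,::-1],None,fx=8,fy=8,interpolation=cv2.INTER_CUBIC)
S=np.array([.5797,-.0632]);o=observe();C=o["tool_pos"][:2]-S;print(o["tool_pos"],o["contact_force"],np.arctan2(C[1],C[0])-0+np.arcsin(.0219/np.linalg.norm(C)))
def P(X): u,v=proj(q,X); return int((u-220)*8+3.5),int((v-130)*8+3.5)
for th,c in((-.676,(0,255,0)),(-.8,(0,255,255))):
  cv2.line(im,P([*S,.185]),P([*(S+.125*np.array([np.cos(th),np.sin(th)])),.185]),c,1)
cv2.imwrite("pics/s9.png",im)
E
```

```text
t: 9.32
tool_pos: [0.6288, -0.1351, 0.1408]
eef_rot: [0.666, -0.666, 0.238, -0.238]
contact_force: [-0.6, 0.8, 0.6]
finger_gap: 0.0003
[ 0.62889933 -0.13522312  0.14077234] [ 0.46212473 -0.2993949   0.03624507] -0.7177042208571425
```

View pics/s9.png

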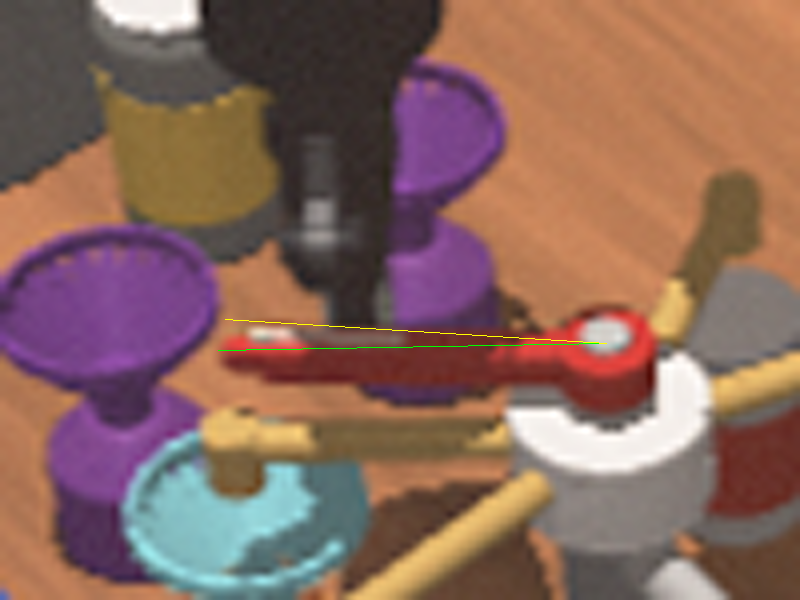

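```bash
python3 -m inch '[[0.12,0.1,0,2,1],[0.12,0.08,0,0,1],[0,0,0,0,1]]'; python3 -m inch '[[-1.5,-1.2,0,0,1],[-2.5,-1.5,0,0,1],[-4,-2,4,0,1],[-5,-1,3,0,1],[-3,0,0,0,1]]'; python3 - <<'E'
from h import *
import pickle
q=grab_frame("scene");t=grab_frame("top");pickle.dump((t,q),open("p1.pkl","wb"))
save(t,"t10.png",(320,130,420,205),8);save(q,"s10.png",(220,130,320,205),8)
print(observe()["tool_pos"])
E
```

```text
t: 9.75
tool_pos: [0.631, -0.1338, 0.1408]
eef_rot: [0.67, -0.67, 0.226, -0.226]
contact_force: [-0.2, -0.2, -0.2]
finger_gap: -0.0002
t: 10.38
tool_pos: [0.4695, -0.1924, 0.2132]
eef_rot: [-0.669, 0.67, -0.225, 0.229]
contact_force: [-0.1, -0.5, -0.3]
finger_gap: 0.0
[ 0.46703337 -0.19037619  0.2113919 ]
```

View pics/t10.png

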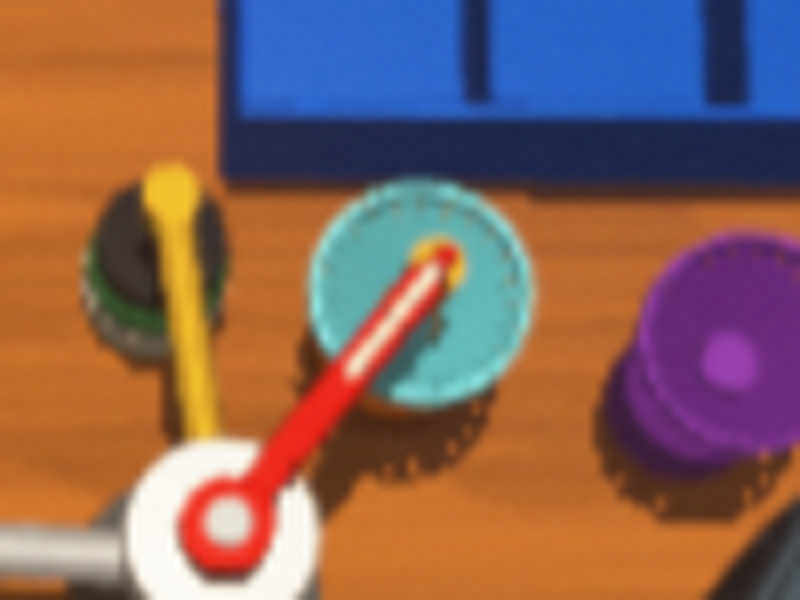

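View pics/s10.png

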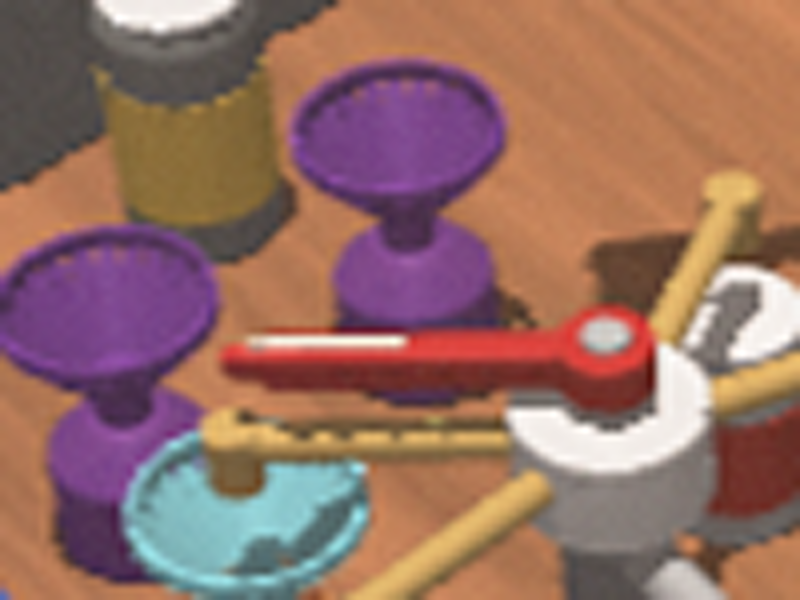

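```bash
python3 - <<'E'
from h import *
import pickle
t,q=pickle.load(open("p1.pkl","rb"))
ct=lambda x,y:(320+x/8-.44,130+y/8-.44); cq=lambda x,y:(220+x/8-.44,130+y/8-.44)
S=np.array([.5797,-.0632])
A=lambda X,O=S:np.arctan2(*(X[:2]-O)[::-1])
sa=toplane(t,*ct(228,519),.195);tip=toplane(t,*ct(448,250),.185);mid=toplane(t,*ct(348,371),.185)
print("top axis",sa,"tip",tip,np.linalg.norm(tip-sa),"heads",A(tip),A(tip,sa[:2]),A(mid),A(mid,sa[:2]),A(tip,mid[:2]))
sa=toplane(q,*cq(604,335),.195);tip=toplane(q,*cq(223,355),.185)
print("scn axis",sa,"tip",tip,np.linalg.norm(tip-sa),A(tip),A(tip,sa[:2]))
# red mask PCA
for n,p,win in(("top",t,(340,150,385,200)),("scn",q,(235,160,290,190))):
  im=p["pixels"].astype(int);m=(im[...,0]>130)&(im[...,1]<70)&(im[...,2]<70)
  ys,xs=np.nonzero(m);k=(xs>win[0])&(xs<win[2])&(ys>win[1])&(ys<win[3]);
  X=np.array([toplane(p,x,y,.185)[:2] for x,y in zip(xs[k],ys[k])]);R=np.linalg.norm(X-S,axis=1);X=X[(R>.03)]
  c=X.mean(0);u=np.linalg.svd(X-c)[2][0];u*=np.sign(u[0]);print(n,len(X),"pca",np.arctan2(u[1],u[0]),"mean",A(c),R.max())
g=toplane(t,*ct(173,190),.15);f=toplane(t,*ct(437,262),.15);print("g",A(g)-.8,"f",A(f))
E
```

```text
top axis [ 0.5791749  -0.06358091  0.195     ] tip [ 0.67356228 -0.14099843  0.185     ] 0.12248448694758117 heads -0.6920908266612328 -0.68694348765313 -0.6891073438920147 -0.6797824164311839 -0.695751339446777
scn axis [ 0.58435213 -0.05794653  0.195     ] tip [ 0.6771002  -0.13876604  0.185     ] 0.1234260818035445 -0.6598286781820967 -0.7167802963085368
top 93 pca -0.7581515592128989 mean -0.7179047560168934 0.12052372513085259
scn 90 pca -0.5943484548027631 mean -0.6417481515836981 0.12180357779837217
g -0.6909334740292714 f -0.6766000224982217
```

```bash
python3 - <<'E'
from h import *
import pickle
t,q=pickle.load(open("p1.pkl","rb"))
S=np.array([.5793,-.0635])
# profile across the arm: saturation-based red+white stripe vs background at several radii, subpixel edges (top view)
im=cv2.GaussianBlur(t["pixels"],(0,0),.6).astype(float)
red=im[...,0]-im[...,1]
for r in np.arange(.045,.11,.008):
  out=[]
  for th in np.arange(-.95,-.42,.01):
    X=S+r*np.array([np.cos(th),np.sin(th)]);u,v=proj(t,[*X,.185]);out.append(cv2.getRectSubPix(im.astype(np.float32)[...,:].copy(),(1,1),(u,v))[0,0])
  out=np.array(out);ths=np.arange(-.95,-.42,.01)
  sat=np.array([o[0]-o[1] for o in out]);sat=np.maximum(sat,0)
  bluegreen=out[:,1]+out[:,2]
  w=np.clip(sat-np.percentile(sat,20)-40,0,None)
  g=np.gradient(out[:,0]-.5*out[:,1]-.5*out[:,2])
  print(r.round(3),"centroid sat",(w@ths/w.sum()).round(4),"edges",ths[g.argmax()].round(3),ths[g.argmin()].round(3))
# spout pipe f before: centroid in initial top image
a,b=pickle.load(open("p0.pkl","rb"));im=a["pixels"].astype(float)
for r in np.arange(.05,.125,.01):
  for n,t0 in(("f",-.676),("g",.124),("w",-2.576),("r",2.907)):
    ths=np.arange(t0-.25,t0+.25,.01);o=[]
    for th in ths:
      X=S+r*np.array([np.cos(th),np.sin(th)]);u,v=proj(a,[*X,.146]);o.append(cv2.getRectSubPix(im.astype(np.float32),(1,1),(u,v))[0,0])
    o=np.array(o);w=np.clip(o[:,1]-o[:,2]-50,0,None);print(n,r.round(3),(w@ths/w.sum()-t0).round(3),end=" ")
  print()
E
```

```text
0.045 centroid sat -0.692 edges -0.85 -0.55
0.053 centroid sat -0.6936 edges -0.82 -0.58
0.061 centroid sat -0.6959 edges -0.81 -0.58
0.069 centroid sat -0.7018 edges -0.81 -0.58
0.077 centroid sat -0.7098 edges -0.79 -0.6
0.085 centroid sat -0.7008 edges -0.79 -0.61
0.093 centroid sat -0.6999 edges -0.77 -0.61
0.101 centroid sat -0.7036 edges -0.77 -0.62
0.109 centroid sat -0.6954 edges -0.78 -0.62
f 0.05 0.008 g 0.05 -0.03 w 0.05 0.022 r 0.05 0.013 
f 0.06 -0.001 g 0.06 -0.028 w 0.06 0.018 r 0.06 0.007 
f 0.07 -0.001 g 0.07 -0.03 w 0.07 0.028 r 0.07 -0.004 
f 0.08 -0.003 g 0.08 -0.01 w 0.08 0.026 r 0.08 0.002 
f 0.09 -0.003 g 0.09 -0.022 w 0.09 0.019 r 0.09 -0.009 
f 0.1 -0.002 g 0.1 -0.017 w 0.1 0.028 r 0.1 0.008 
f 0.11 -0.0 g 0.11 -0.019 w 0.11 0.025 r 0.11 0.018 
f 0.12 -0.003 g 0.12 -0.015 w 0.12 0.017 r 0.12 0.014
```

The arm measures about -0.695 against the spout's -0.677, roughly 1 to 2 mm short at the tip. I'll nudge it once more by the same route.

```bash
python3 -m inch '[[3,0,0,0,1],[5,1,-3,0,1],[4,2,-4,0,1],[2.5,1.5,0,0,1],[0.9,0.7,0,0,1]]';python3 -m inch '[[0.3,0.3,0,0,1],[0.2,0.2,0,0,1],[0.22,0.09,0,1,1],[0,0,0,0,1],[0,0,0,0,1]]'; python3 -m inch '[[-1.5,-1.2,0,0,1],[-2.5,-1.5,0,0,1],[-4,-2,4,0,1],[-5,-1,3,0,1],[-3,0,2,0,1]]'; python3 - <<'E'
from h import *
import pickle
t=grab_frame("top");q=grab_frame("scene");pickle.dump((t,q),open("p2.pkl","wb"));save(t,"t11.png",(320,130,420,205),8)
print(observe()["tool_pos"])
S=np.array([.5793,-.0635]);im=cv2.GaussianBlur(t["pixels"],(0,0),.6).astype(np.float32);ths=np.arange(-.95,-.42,.01);A=[]
for r in np.arange(.045,.11,.008):
  o=[]
  for th in ths:
    X=S+r*np.array([np.cos(th),np.sin(th)]);u,v=proj(t,[*X,.185]);o.append(cv2.getRectSubPix(im,(1,1),(u,v))[0,0])
  o=np.array(o);s=np.maximum(o[:,0]-o[:,1],0);w=np.clip(s-np.percentile(s,20)-40,0,None);A.append(w@ths/w.sum())
print(np.round(A,3),np.mean(A))
E
```

```text
t: 11.1
tool_pos: [0.6263, -0.1379, 0.1396]
eef_rot: [0.67, -0.67, 0.226, -0.226]
contact_force: [-0.1, -0.2, -0.0]
finger_gap: 0.0004
t: 11.72
tool_pos: [0.6318, -0.1334, 0.1411]
eef_rot: [-0.672, 0.672, -0.221, 0.221]
contact_force: [-1.2, -0.5, 2.0]
finger_gap: 0.0002
t: 12.35
tool_pos: [0.4695, -0.1909, 0.232]
eef_rot: [-0.671, 0.672, -0.221, 0.221]
contact_force: [0.0, 0.5, -0.1]
finger_gap: 0.0004
[ 0.46947629 -0.19044843  0.23285653]
[-0.679 -0.684 -0.682 -0.703 -0.697 -0.703 -0.691 -0.695 -0.699] -0.6925444950522937
```

View pics/t11.png

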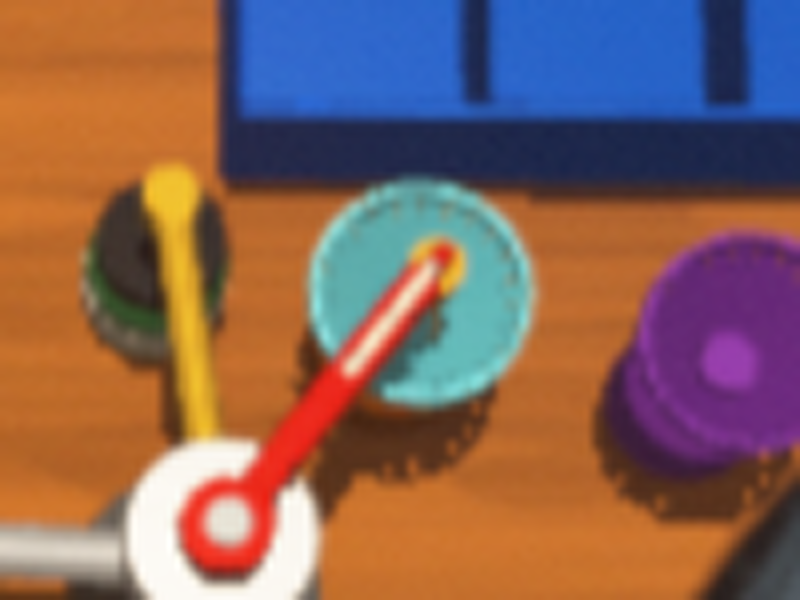

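Selector accepted: the tip sits over the mouth, with about 1 mm left to explain. Now the valve. V is at (0.5905, 0.1265), the lever heading is about 2.96, and the open heading is about 1.51.

```bash
python3 -m inch '[[0.6,4.8,0,4.5,1],[0.6,4.8,0,4.5,1],[0.6,4.8,0,4.5,1],[0.6,4.8,0,4.5,1],[0.6,4.8,0,4.5,1]]';python3 -m inch '[[0.45,4.8,0,4.5,1],[0,0,-4,0,1],[0,0,-4,0,1],[0,0,-4,0,1],[0,0,-0.5,0,1]]'; python3 - <<'E'
from h import *
q=grab_frame("scene");save(q,"s12.png",(270,140,400,240),6)
o=observe();print(o["tool_pos"],o["eef_rot"],o["contact_force"])
V=np.array([.5905,.1265]);r=.08;d=.0235
for h in np.linspace(2.961,1.514,13):
  C=V+r*np.array([np.cos(h),np.sin(h)])+d*np.array([-np.sin(h),np.cos(h)]);print(h.round(3),(C*100).round(2),np.degrees(h-np.pi/2).round(1))
E
```

```text
t: 13.08
tool_pos: [0.5026, 0.0516, 0.2301]
eef_rot: [0.702, -0.702, 0.084, -0.084]
contact_force: [0.2, 0.2, 0.4]
finger_gap: -0.0004
t: 13.7
tool_pos: [0.5045, 0.0982, 0.1029]
eef_rot: [-0.705, 0.705, -0.06, 0.055]
contact_force: [-0.5, -0.9, 0.4]
finger_gap: 0.0003
[0.50562733 0.09813895 0.10394449] [-0.7047205   0.70478894 -0.05901385  0.05620443] [ 0.62188032 -1.4139365   0.42922343]
2.961 [50.76 11.78] 79.7
2.84 [50.71 12.78] 72.7
2.72 [50.79 13.78] 65.8
2.599 [50.99 14.77] 58.9
2.479 [51.3  15.72] 52.0
2.358 [51.72 16.63] 45.1
2.238 [52.26 17.48] 38.2
2.117 [52.89 18.27] 31.3
1.996 [53.61 18.97] 24.4
1.876 [54.41 19.58] 17.5
1.755 [55.27 20.08] 10.6
1.635 [56.19 20.48] 3.7
1.514 [57.16 20.77] -3.3
```

View pics/s12.png

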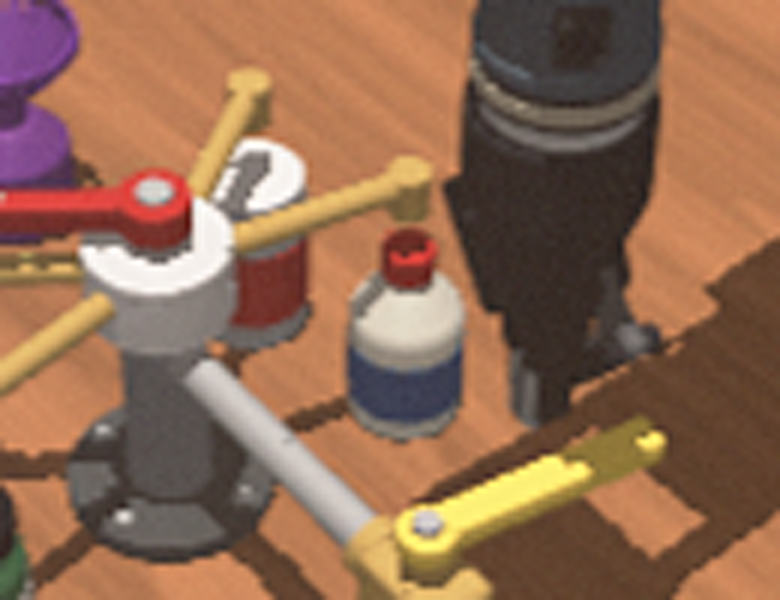

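```bash
python3 -m inch '[[0.1,0.9,0,0,1],[0.1,1,0,0,1],[0,0.5,0,-3,1],[0,0.5,0,-4,1],[0.05,0.5,0,-3,1]]';python3 -m inch '[[0.1,0.5,0,-4,1],[0.1,0.5,0,-3,1],[0.1,0.5,0,-4,1],[0.15,0.48,0,-3,1],[0.16,0.47,0,-4,1]]'; python3 - <<'E'
from h import *
q=grab_frame("scene");save(q,"s13.png",(270,140,400,240),6)
o=observe();print(o["tool_pos"],o["eef_rot"],o["contact_force"])
E
```

```text
t: 14.38
tool_pos: [0.5102, 0.1325, 0.1073]
eef_rot: [-0.697, 0.697, -0.118, 0.12]
contact_force: [-0.3, -2.6, -0.1]
finger_gap: -0.0002
t: 15.0
tool_pos: [0.5161, 0.1569, 0.1073]
eef_rot: [0.67, -0.67, 0.226, -0.228]
contact_force: [-0.1, -3.4, 0.1]
finger_gap: 0.0001
[0.51634788 0.15748876 0.10726771] [ 0.66984647 -0.66938293  0.22611117 -0.22826725] [-0.42188501 -1.52523728 -0.3048962 ]
```

View pics/s13.png

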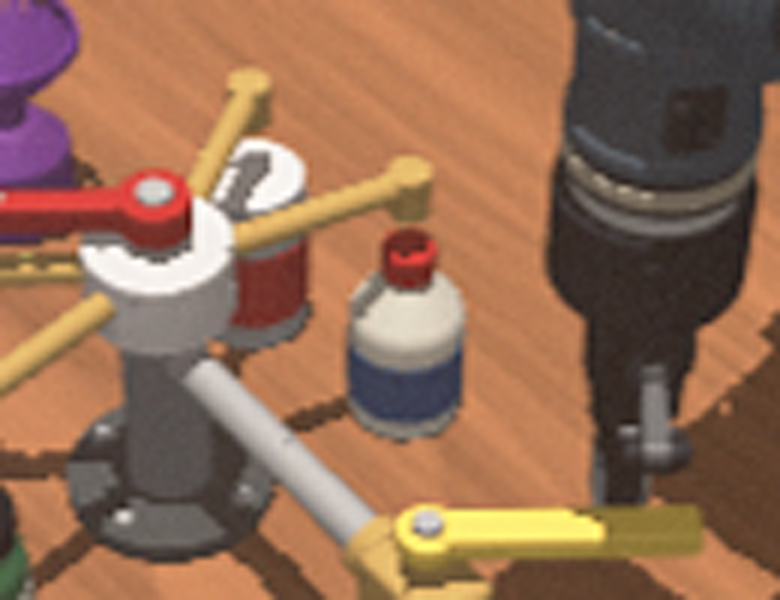

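Moving well. z is about 4 mm higher than intended (0.107), so I'll lower slightly and continue.

```bash
python3 -m inch '[[0.2,0.45,-0.2,-4,1],[0.22,0.44,0,-4,1],[0.25,0.42,0,-4,1],[0.28,0.4,0,-3,1],[0.3,0.4,0,-3,1]]';python3 -m inch '[[0.33,0.36,0,-4,1],[0.35,0.35,0,-4,1],[0.37,0.32,0,-3,1],[0.4,0.3,0,-4,1],[0.4,0.28,0,-4,1]]'; python3 -m inch '[[0.42,0.25,0,-4,1],[0.42,0.2,0,-4,1],[0.43,0.2,0,-4,1],[0.45,0.15,0,-4,1]]'; python3 - <<'E'
from h import *
q=grab_frame("scene");save(q,"s14.png",(310,170,440,270),6)
o=observe();print(o["tool_pos"],o["eef_rot"],o["contact_force"])
V=np.array([.5905,.1265]);C=o["tool_pos"][:2]-V
print(np.arctan2(C[1],C[0])-np.arcsin(.0235/np.linalg.norm(C)),np.linalg.norm(C))
E
```

```text
t: 15.68
tool_pos: [0.5277, 0.1779, 0.1048]
eef_rot: [-0.626, 0.626, -0.328, 0.329]
contact_force: [-0.6, -1.5, 1.1]
finger_gap: -0.0001
t: 16.3
tool_pos: [0.5455, 0.1945, 0.1048]
eef_rot: [-0.563, 0.563, -0.428, 0.427]
contact_force: [-1.7, -0.8, 0.6]
finger_gap: -0.0001
t: 16.8
tool_pos: [0.5623, 0.2032, 0.1047]
eef_rot: [0.498, -0.498, 0.502, -0.501]
contact_force: [-2.2, 0.7, -0.9]
finger_gap: -0.0001
[0.56327592 0.2032864  0.10471524] [ 0.49829334 -0.49760821  0.50233233 -0.501749  ] [-0.92159017  1.2461544  -0.70214915]
1.6189038638623832 0.08146963878117994
```

View pics/s14.png

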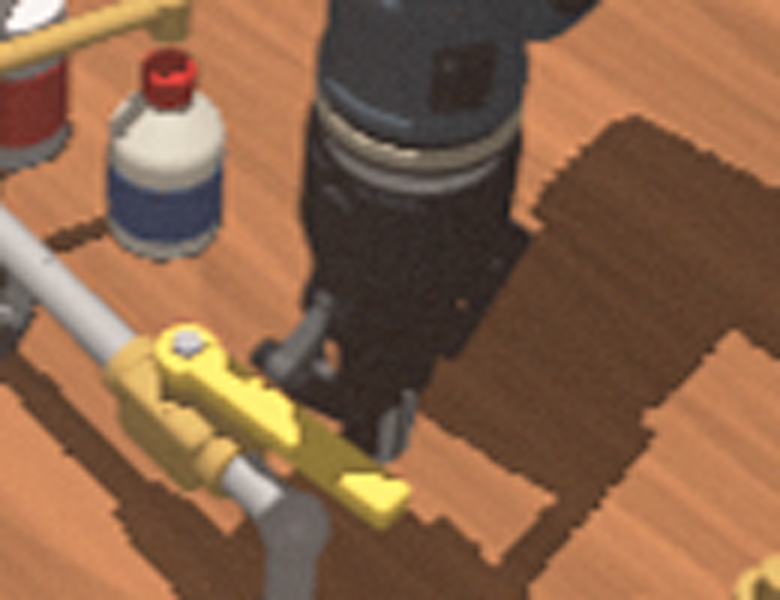

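```bash
python3 -m inch '[[0.4,0.1,0,-3,1],[0.3,0,0,-1,1],[0.2,0,0,0,1]]'; python3 -m inch '[[0.2,0,0,0,1],[0,0,0,0,1]]'; python3 -m inch '[[0.2,0,0,0,1],[0,0,0,0,1]]'
```

```text
t: 17.23
tool_pos: [0.5723, 0.2033, 0.1042]
eef_rot: [0.481, -0.481, 0.518, -0.518]
contact_force: [-1.6, 0.9, 0.1]
finger_gap: 0.0
t: 17.48
tool_pos: [0.5732, 0.203, 0.1038]
eef_rot: [0.48, -0.482, 0.519, -0.518]
contact_force: [-4.8, 1.8, 2.7]
finger_gap: -0.0
t: 17.73
tool_pos: [0.5731, 0.2029, 0.1036]
eef_rot: [0.479, -0.483, 0.52, -0.517]
contact_force: [-7.8, 2.6, 4.8]
finger_gap: -0.0
```

```bash
python3 -m inch '[[0.2,0,0,0,1],[0,0,0,0,1]]'; python3 -m inch '[[-2.5,0,0,0,1],[-3,0,0,0,1],[-2,0,4,0,1],[-2,2,5,0,1],[-2,4,2,0,1]]'; python3 -m inch '[[-2,4,1,0,1],[-2,5,0,0,1],[-2,5,0,0,1],[0,5,0,0,1],[0,0,0,0,1]]'; python3 - <<'E'
from h import *
import pickle
t=grab_frame("top");q=grab_frame("scene");pickle.dump((t,q),open("p3.pkl","wb"));save(t,"t15.png",(210,130,490,270),2.8);save(q,"s15.png",(200,110,400,260),4)
o=observe();print(o["t"],o["tool_pos"],o["contact_force"])
S=np.array([.5793,-.0635]);im=cv2.GaussianBlur(t["pixels"],(0,0),.6).astype(np.float32);ths=np.arange(-.95,-.42,.01);A=[]
for r in np.arange(.045,.11,.008):
  o=[]
  for th in ths:
    X=S+r*np.array([np.cos(th),np.sin(th)]);u,v=proj(t,[*X,.185]);o.append(cv2.getRectSubPix(im,(1,1),(u,v))[0,0])
  o=np.array(o);s=np.maximum(o[:,0]-o[:,1],0);w=np.clip(s-np.percentile(s,20)-40,0,None);A.append(w@ths/w.sum())
print(np.round(A,3),np.mean(A))
E
```

```text
t: 17.98
tool_pos: [0.5731, 0.2028, 0.1036]
eef_rot: [0.478, -0.484, 0.521, -0.516]
contact_force: [-11.0, 2.4, 7.5]
finger_gap: 0.0001
t: 18.6
tool_pos: [0.4665, 0.2628, 0.2173]
eef_rot: [-0.483, 0.477, -0.517, 0.521]
contact_force: [0.5, 0.3, -0.5]
finger_gap: -0.0001
t: 19.23
tool_pos: [0.4046, 0.4563, 0.2242]
eef_rot: [-0.484, 0.48, -0.517, 0.518]
contact_force: [-0.3, -1.0, 0.4]
finger_gap: -0.0003
19.325 [0.40403476 0.45275148 0.22369364] [-1.20174702 -0.84894577 -0.58808333]
[-0.679 -0.684 -0.682 -0.703 -0.696 -0.701 -0.691 -0.694 -0.698] -0.6921204377511003
```

View pics/t15.png

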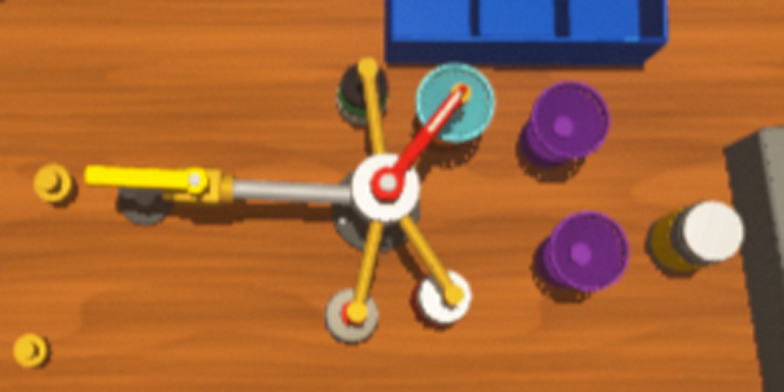

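View pics/s15.png

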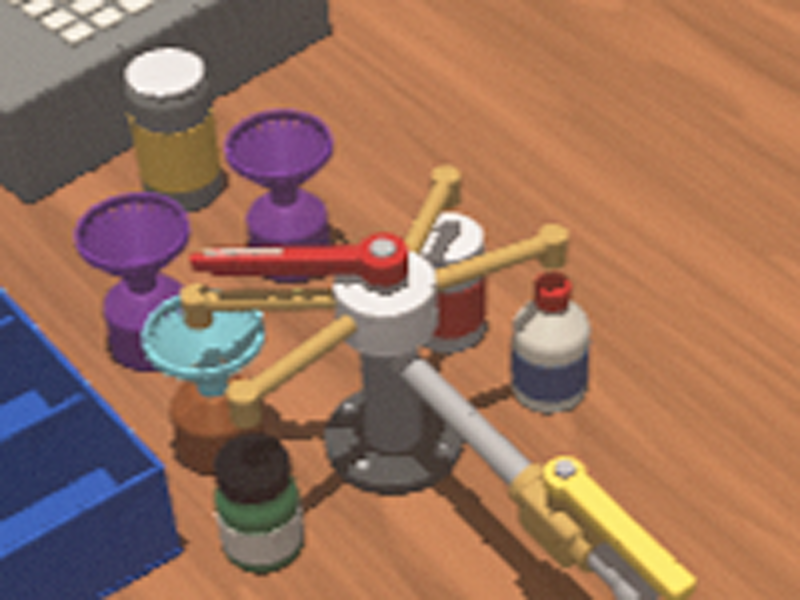

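```bash
python3 - <<'E'
from h import *
import pickle
t,q=pickle.load(open("p3.pkl","rb"));a,b=pickle.load(open("p0.pkl","rb"))
for k,c in (("funnel_bottle",[(411,174),(372,168)]),("red_can",0),("grey_can",0)):
  for p in(a,t):print(k,[np.round(o["rect"],0) for o in outline_of(p,k)[:2]] if 0 else "")if 0 else None
d=np.abs(a["pixels"].astype(int)-t["pixels"]).max(2)>60
n,l,s,c=cv2.connectedComponentsWithStats(d.astype(np.uint8));print([x.tolist() for x in s[1:] if x[4]>15])
V=toplane(t,210+197/2.8-.3,130+180/2.8-.3,.147);T=toplane(t,210+87/2.8-.3,130+175/2.8-.3,.145);print(T-V,np.arctan2(*(T-V)[1::-1]),"open=1.514")
sign_off()
E
```

```text
[[350, 160, 39, 39, 280], [240, 189, 42, 44, 456], [373, 194, 18, 2, 36], [359, 207, 27, 4, 94], [277, 210, 11, 29, 166], [43, 227, 99, 173, 10095], [121, 251, 155, 141, 7827], [0, 316, 25, 26, 413], [23, 352, 12, 13, 63], [331, 367, 12, 8, 60], [246, 386, 12, 14, 52], [361, 389, 8, 11, 57], [13, 390, 17, 10, 77], [203, 395, 6, 5, 16]]
[ 0.00592373  0.10990189 -0.002     ] 1.5169482355156039 open=1.514
the job is handed in; nothing more can be done
```

I swung the red selector arm to the spout above the light-blue-funnel bottle, then pushed the yellow valve lever fully open, and handed the job in at about 19 s of the 64 s allowed. Both were pushed with the closed fingertip.

**First pass missed:** The fingers end about 20 mm above the reported TCP, so the first selector pass went over the arm without touching it. I measured the offset, lowered the tool and repeated the pass. I later made a second small nudge to close a gap of 1–2 mm at the tip.

**Last checks:**
- **Selector:** the views disagree slightly. From the top camera the arm heads -0.692 rad, against about -0.677 for the spout. That leaves it about 0.015 rad, or 1–2 mm at the tip, short. A scene-camera estimate taken before the last nudge put it about as far the other way. In the top picture the tip lies over the spout mouth.
- **Valve:** it reached its stop, with force rising to about 11 N and no further movement. The lever heads 1.517 rad; fully open is 1.514.
- **Everything else:** comparing top pictures from before and after, the changes around the dispenser are the red arm, the yellow lever and their shadows. The other changes lie where the robot and its shadow were. The bottles, cans, fittings and purple look-alikes did not move, and the gripper was clear of everything at hand-in.

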